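# Set and lock the depth stop of a paper-drill stand

## Robot

A 7-joint arm with a two-finger parallel gripper is mounted at the origin on the work surface; the furniture and walls round the work are solid. World frame = base frame: x ahead of the robot, y to its left, z up, the work surface at z = 0. Lengths are in mm, angles in degrees, forces in N, time in s.
With the tool pointing down it reaches from about 400 to 850 mm from the base axis. Payload 6.9 kg.
Tool frame: the origin (TCP) lies midway between the tips of the shut fingers; the grasp point (between the pads) lies 19 mm behind it; z points along the fingers, y is the direction in which the jaws open and shut (so a half turn about z gives the same grasp; the last joint's range is limited). The gripper opens to 85 mm and grips with 20 to 120 N. Pads are 22 mm wide; open, the fingers measure 114 mm over their backs; the gripper's body (76 mm by 85 mm) begins 54 mm behind the grasp point. The pads swing forward as they close: fully open they stand 13 mm farther back than shut.
Start: joints at [69.987, 29.078, -13.613, 85.955, 7.202, 65.827, -8.869], TCP at [274.522, -561.47, 231.275] pointing down, gripper open.
Joint ranges: [-176.47, 176.47], [-13.61, 117.27], [-81.72, 77.17], [0.22, 143.17], [-87.28, 267.28], [10, 112.55], [-165.47, 165.47]. Speed limits (degrees/s): [136.94, 136.94, 180, 180, 180, 180, 180].

## Interface

Orientations are given as [roll, pitch, yaw] about the fixed x, y, z axes, in that order (R = Rz(yaw) Ry(pitch) Rx(roll)).
In Python, from rig import read_state, camera, sign_off gives the robot as it stands.
- The arm moves only by the tool arm_command, never from a script. Its argument "series" is a list of rows, each an object with "xyz": the shift along the tool's x, y, z in mm, a list of three; "rotation": the turn, a rotation vector about the tool's x, y, z in rad, a list of three; "gripper": the opening, from 0 (shut) to 1 (fully open). A call has 1 to 20 rows; each row is the pose to reach, as a shift and turn from the pose commanded when the call began, along the tool's axes at that moment; what a row does not reach only later rows make up. A row lasts 1/8 s, in which the tool goes at most 62.5 mm and 10.7 degrees, less where a joint would pass 70% of its speed; a pose out of reach is approached as far as the arm can. A call with a gripper value outside its range is refused whole. The fingers move at their own pace and stop on an object; "newtons" is the grip in N (left out, the last holds). Time passes only in rows, so rows that repeat a pose let the fingers close. It gives the time, the measured TCP pose, the force and the opening at its end, in the units of the state.
- read_state(): the state, without advancing time (a new reading comes with each control period).
- camera(name): name is "side" or "top" or "wrist"; returns a dict with "color" (420x560x3 uint8, red, green, blue), "camera_matrix" (3x3 intrinsics, pixels), "D" ([k1, k2, p1, p2, k3] as OpenCV has them; the pictures are not rectified), "position" and "orientation" of the camera in the world; the wrist camera has in their place "tool_from_camera" (4x4, takes a point from camera to tool coordinates, whose origin is the TCP and whose axes are the flange's). Camera axes: x right, y up, looking along -z (the intrinsics and any distortion apply to the point x, -y, -z); pixel columns grow to the right and rows downward; lengths in mm; the calibration is good to about 2 mm. A picture is of the moment at which its call begins: read the wrist's pose just before it. There is no depth.
- sign_off(): hands the job in, once; it reports no verdict.
The state is a dict: "time_s": time; "joints": joint angles; "dq": joint speeds; "tau": joint torques, N m; "eef_pos": TCP position; "eef_rot": TCP orientation; "ft_force": force on the tool from outside, world axes, zero at the start; "torque": the same for the moment, N m; "width": finger opening in mm.
Only numpy, scipy, OpenCV 4.12 (cv2) and the standard library are available. Lean on these libraries where they do the work, as an engineer would, in place of code of your own. Each camera call takes 0.05 s, during which the arm holds its last target.

## Task

Set the depth stop of the small paper-drill stand to the notebook that lies on its bed: push the sprung head down by its T-shaped knob until the rubber foot of the stop rod presses lightly on the notebook, and while you hold it there turn the knob clockwise, as seen from above, as far as it goes to lock the head. Then let go; the head must stay down with the foot resting on the notebook. Do not squash the notebook (20 N at the very most) and leave it, the glue stick, the memory stick and the stapler beside the stand where they are.

Things in the scene. Friction and masses are not known exactly. Their poses are not given: they have to be found in the camera images.
- stand: paper-drill stand, fixed to the desk: grey base plate 180 (x) x 130 (y) x 12 mm with an upright square steel column 24 mm wide near its far end. Origin: centre of the plate's underside, on the desk top. x runs from the open front of the bed towards the column (column axis at x = +50 mm), z up.
- head: grey head sliding up and down the column: sleeve 80 (x) x 44 (y) x 70 mm high centred at x = +34 mm, and a lower nose 38 mm high in front, to x = -55 mm. Origin: on its underside, straight above the stand's origin, axes as the stand's. At rest a spring holds the underside 92 mm above the desk; it can go down 50 mm. Let go unlocked, it springs up again.
- rod_axis (a point): point on the head's underside (head x = -34 mm, y = 0) where a vertical threaded stop rod 10 mm thick comes out. At its end is an 18 mm round rubber foot; its bottom is 14 to 26 mm below this point, screwed differently each time and not measured, so its touch must be felt. The foot gives 1 mm per 3.5 N, 4 mm at most (14 N), then is hard.
- head_top (a point): centre of the sleeve's top face, 70 mm above the head's underside. Pushing the head down takes about 6 N (spring less weight) at the top, growing by 60 N/m to about 9 N at the bottom, plus up to 1 N of sliding friction; what is felt beyond that is the foot on the notebook.
- knob_grip (a point): centre of the bar of the black T-shaped clamp knob on the head (head x = +22 mm, y = 0, 90.5 mm above its underside). Bar 52 mm long (this point's x), 13 mm wide (y), 26 mm high, on a disc of 46 mm diameter whose top is 13 mm below this point. z up. It moves with the head and turns about the vertical through this point. Grip the bar across its width to push down and turn.
- knob (a joint): angle of the clamp knob, rad: 0 = fully loose (bar along the stand's x axis), growing clockwise seen from above to its end stop at 1.45. Starts between 0 and 0.3. The clamp begins to bite at about 0.7 and holds firmly above 1.2. Turning takes about 0.15 N m loose, up to about 0.3 N m near the end; it stays where it is left.
- notebook: the grey hard-cover notebook, 72 (x) x 108 (y) x 24 mm high, about 0.25 kg, lying flat and loose on the stand's bed under the stop rod, its top 36 mm above the desk. Origin: centre of its underside, 12 mm above the desk.
- glue_stick: bystander: a glue stick standing upright left of the stand, 24 mm diameter, 92 mm tall. Origin: centre of its underside.
- stapler: bystander: the grey stapler just right of the stand (another lies far off), 130 x 34 x 48 mm, long side along its x. Origin: centre of its underside.
- usb_stick: bystander: a black memory stick lying before the stand, 18 x 48 x 8 mm. Origin: centre of its underside.
Things that resemble listed ones, but are neither listed nor needed, are in the scene too. Leave any turquoise look-alike of the notebook alone.

How it is judged (in metres and radians):
On the way, in this order (a step that is already met when the one before it is completed fails the run):
1. the head is pushed down until the foot presses on the notebook, the knob still loose (contact force between head and notebook above 1 N and value of joint knob below 0.65 rad), for 0.2 s.
2. the knob is turned to lock while the foot presses on the notebook (contact force between head and notebook above 0.5 N and value of joint knob above 1.2 rad), for 0.2 s.
At the end, for the whole second after the job is handed in: The knob is turned past 1.2 rad and released, the head stays down by itself (slower than 3 mm/s) with the foot pressing on the notebook with more than 0.5 N, and the notebook lies flat on the bed within 12 mm of where it was (all of step 2 and linear speed of head below 0.003 m/s and z of notebook in the frame of stand below 0.015 m and distance of notebook from where it was at the start of the episode below 0.012 m); the robot touches nothing.
It fails at once if the notebook is pressed by the stop with more than 20 N (contact force between head and notebook above 20 N).
It fails at once if the notebook is moved by more than 15 mm (distance of notebook from where it was at the start of the episode above 0.015 m).
It fails at once if the glue stick is knocked over or moved (angle between glue_stick's own z axis and vertical above 0.5 rad or distance of glue_stick from where it was at the start of the episode above 0.02 m).
It fails at once if the stapler is moved (distance of stapler from where it was at the start of the episode above 0.02 m).
It fails at once if the memory stick is moved (distance of usb_stick from where it was at the start of the episode above 0.02 m).
It also fails if it takes over 50 s, if anything falls off the work surface, if the arm or the gripper's body presses on something with over 40 N, if the wrist force passes 120 N, or if a joint passes its speed limit or range.

## Working session

There is one attempt and no reset: what is moved stays moved. The work goes in short steps, Python scripts to look and compute and a tool call to move; the robot and the scene stay as the last step left them, time stands still between calls to the robot, and variables do not carry over. Pictures are saved under pics/ and viewed, and the job is handed in when it is done.

Besides the shell and the picture viewer there is one more tool, called after ">>>" as a command line: name --argument value ..., lists and objects as JSON in quotes. arm_command: Moves the arm, as the interface text tells. Its arguments: {"type":"object","properties":{"series":{"type":"array","items":{"type":"object","properties":{"xyz":{"type":"array","items":{"type":"number"}},"rotation":{"type":"array","items":{"type":"number"}},"gripper":{"type":"number"}}}},"newtons":{"type":"number"}},"required":["series"]}

```bash
ls; mkdir -p pics; python3 - <<'E'
from rig import *
import cv2
print(read_state())
for n in ("side","top","wrist"):
    c=camera(n); cv2.imwrite(f"pics/{n}0.png",c["color"][:,:,::-1])
    print(n,{k:(v.tolist() if hasattr(v,'tolist') else v) for k,v in c.items() if k!="color"})
E
```

```text
pics
{'time_s': 0.0, 'joints': array([ 69.98842669,  29.12550859, -13.60804499,  86.00598827,
         7.20205254,  65.82876865,  -8.87110918]), 'dq': array([ 0.05079817, -0.0045704 , -0.07965408,  0.06036945, -0.01762515,
       -0.01428086, -0.03704641]), 'tau': array([-6.34752851e-04, -6.20593572e+01, -2.18602426e+00, -2.49649036e+01,
        1.29536822e-02,  1.21060447e-02,  1.28721891e-05]), 'eef_pos': array([ 274.23762036, -561.07608777,  230.44571685]), 'eef_rot': array([-1.79898514e+02,  2.45453593e-03,  2.60542609e+01]), 'ft_force': array([-0.02653235, -0.55608844, -0.67247645]), 'torque': array([-0.03117425, -0.01626402, -0.02431642]), 'width': 85.00228286357452}
side {'camera_matrix': [[394.99303286100707, 0.0, 279.46199031854434], [0.0, 394.99303286100707, 209.43274649281236], [0.0, 0.0, 1.0]], 'D': [0.016662673770802144, 0.0, 0.0, 0.0, 0.0], 'position': [75.79730791190704, 429.97231877630327, 524.1934489081951], 'orientation': [61.854950080481466, -1.131899877564191, -140.56097272412032]}
top {'camera_matrix': [[431.6363269398167, 0.0, 280.45375413187196], [0.0, 431.6363269398167, 210.50547588338821], [0.0, 0.0, 1.0]], 'D': [-0.12233721596827173, 0.0, 0.0, 0.0, 0.0], 'position': [366.91731099702326, -166.31052958059482, 1041.346999937147], 'orientation': [10.062199405713187, 1.4898387972329303, -91.15347288663557]}
wrist {'camera_matrix': [[307.74816085066675, 0.0, 278.93839232880833], [0.0, 307.74816085066675, 206.54103636128553], [0.0, 0.0, 1.0]], 'D': [0.005021925934537324, 0.0, 0.0, 0.0, 0.0], 'tool_from_camera': [[-0.0005654912536893348, 0.964694741967441, 0.2633699584994714, 65.93168167226133], [0.9999997852170084, 0.0006327912807793929, -0.00017070773506412708, -0.8517902791623788], [-0.0003313390677871814, 0.263369805398353, -0.9646948926053538, -142.9732612827942], [0.0, 0.0, 0.0, 1.0]]}
```

View pics/side0.png

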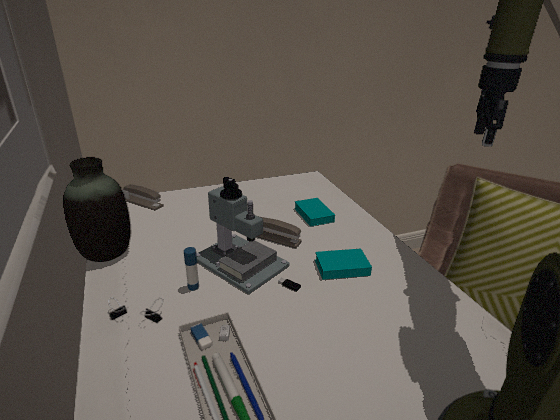

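View pics/top0.png

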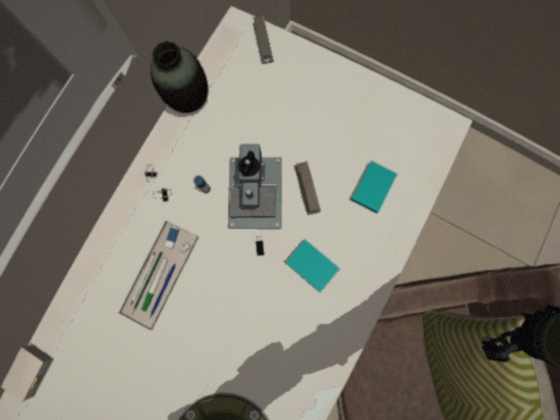

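View pics/wrist0.png

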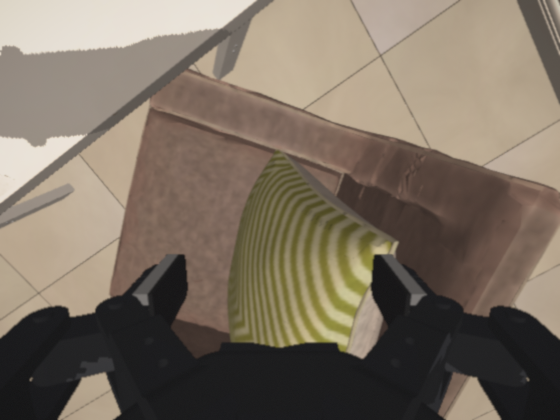

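The top view shows the stand with its base at about (255,192) and its black knob near (250,160). The notebook is on its bed at (253,203). Glue stick (201,184), stapler (308,187), USB stick (260,246). Look-alikes are two turquoise books at (374,187) and (312,265), and a far stapler at (263,40).

```bash
cat > h.py <<'E'
import numpy as np, cv2
from rig import *
from scipy.spatial.transform import Rotation as R
def pose(c,st=None):
    if "position" in c:
        return R.from_euler('xyz',np.ravel(c["orientation"]),degrees=True).as_matrix(), np.array(c["position"])
    T=np.array(c["tool_from_camera"]); Rt=R.from_euler('xyz',st["eef_rot"],degrees=True).as_matrix()
    return Rt@T[:3,:3], Rt@T[:3,3]+st["eef_pos"]
def ray(c,uv,st=None):
    p=cv2.undistortPoints(np.array([[uv]],float),np.array(c["camera_matrix"]),np.array(c["D"]))[0,0]
    Rm,o=pose(c,st); return o, Rm@np.array([p[0],-p[1],-1])
def onplane(c,uv,z,st=None):
    o,d=ray(c,uv,st); return o+d*(z-o[2])/d[2]
def proj(c,P,st=None):
    Rm,o=pose(c,st); q=(np.atleast_2d(P)-o)@Rm; q[:,1:]*=-1
    return cv2.projectPoints(q,np.zeros(3),np.zeros(3),np.array(c["camera_matrix"]),np.array(c["D"]))[0][:,0]
E
python3 - <<'E'
from h import *
t=camera("top");s=camera("side")
a=cv2.resize(t["color"][135:260,185:335],None,fx=5,fy=5,interpolation=cv2.INTER_CUBIC)
cv2.imwrite("pics/tc.png",cv2.convertScaleAbs(a[:600,:,::-1],alpha=2))
a=cv2.resize(s["color"][170:300,175:310],None,fx=4.6,fy=4.6,interpolation=cv2.INTER_CUBIC)
cv2.imwrite("pics/sc.png",cv2.convertScaleAbs(a[:600,:,::-1],alpha=2))
# plate corners guesses
for uv in [(230,158),(282,158),(282,228),(229,228)]: print(uv,onplane(t,uv,12).round(1))
E
```

```text
(230, 158) [686.2 -20.1  12. ]
(282, 158) [ 682.3 -149.7   12. ]
(282, 228) [ 507.3 -146.1   12. ]
(229, 228) [510.3 -17.9  12. ]
```

View pics/tc.png

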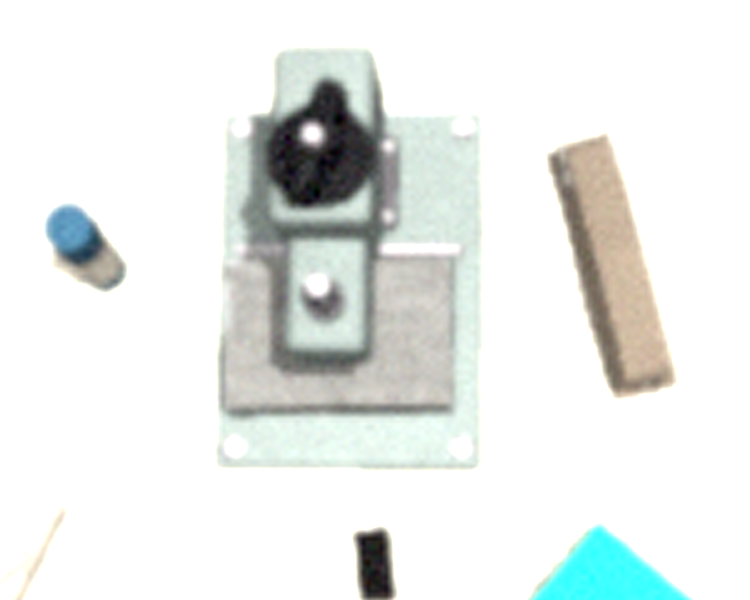

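View pics/sc.png

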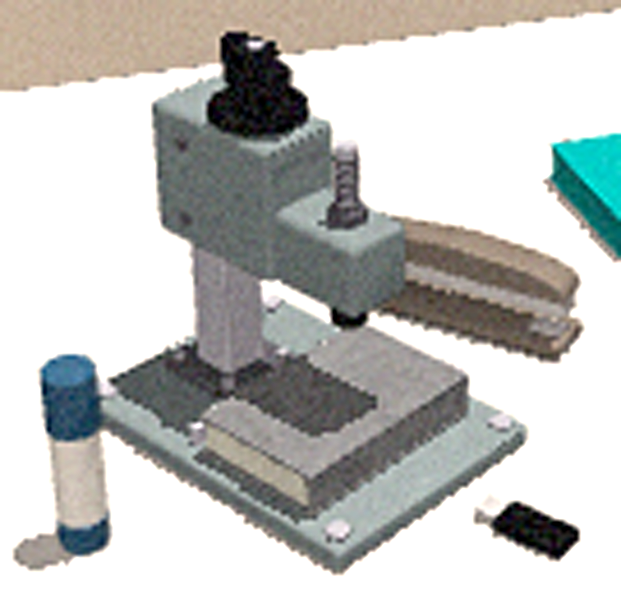

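The crops confirm the stand: grey notebook on the bed, black knob with its bar nearly along the stand's x and its far end slightly to the right. No turquoise there. Base plate centre is about (596,-83), 176 x 129 mm against 180 x 130 given. Going above the knob, high up.

>>> arm_command --series '[{"xyz":[0,0,-50],"gripper":1},{"xyz":[60,-30,-80],"gripper":1},{"xyz":[110,-60,-80],"gripper":1},{"xyz":[160,-87,-80],"gripper":1},{"xyz":[210,-114,-80],"gripper":1},{"xyz":[260,-140,-80],"rotation":[0,0,0.1],"gripper":1},{"xyz":[310,-167,-80],"rotation":[0,0,0.2],"gripper":1},{"xyz":[360,-194,-80],"rotation":[0,0,0.3],"gripper":1},{"xyz":[410,-221,-80],"rotation":[0,0,0.4],"gripper":1},{"xyz":[460,-248,-80],"rotation":[0,0,0.5],"gripper":1},{"xyz":[518,-277,-80],"rotation":[0,0,0.6],"gripper":1},{"xyz":[518,-277,-80],"rotation":[0,0,0.6],"gripper":1},{"xyz":[518,-277,-80],"rotation":[0,0,0.6],"gripper":1},{"xyz":[518,-277,-80],"rotation":[0,0,0.6],"gripper":1},{"xyz":[518,-277,-80],"rotation":[0,0,0.6],"gripper":1},{"xyz":[518,-277,-80],"rotation":[0,0,0.6],"gripper":1}]' --newtons 60

```text
validation failed for argument at $.se...
```

```bash
python3 - <<'E'
from h import *
st=read_state(); w=camera("wrist"); print({k:np.round(v,2) for k,v in st.items()})
cv2.imwrite("pics/w1.png",cv2.convertScaleAbs(w["color"][:,:,::-1],alpha=2))
import pickle; pickle.dump((st,w),open("w1.pkl","wb"))
print(proj(w,[[596,-83,12],[618,-83,182.5]],st))
E
```

```text
{'time_s': np.float64(0.25), 'joints': array([ 69.99,  29.1 , -13.61,  85.98,   7.2 ,  65.83,  -8.87]), 'dq': array([-0.02, -0.13, -0.04, -0.15,  0.08, -0.02, -0.  ]), 'tau': array([ 0.000e+00, -6.200e+01, -2.180e+00, -2.495e+01,  1.000e-02,
        1.000e-02, -0.000e+00]), 'eef_pos': array([ 274.45, -561.3 ,  230.9 ]), 'eef_rot': array([-179.96,   -0.  ,   26.06]), 'ft_force': array([ 0.18, -0.04, -0.39]), 'torque': array([0.02, 0.04, 0.  ]), 'width': np.float64(84.73)}
[[ -109.38952153  -485.62561387]
 [-1508.40495525 -2923.01174275]]
```

View pics/w1.png

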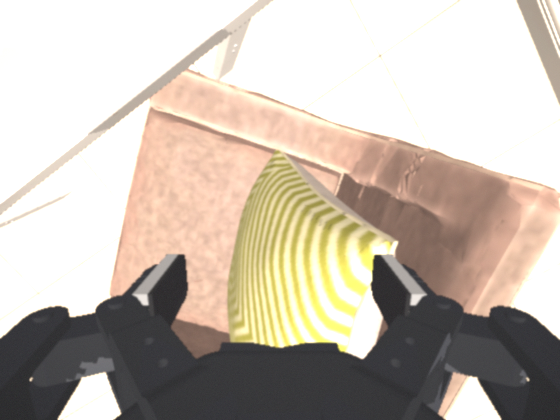

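The picture shows only the chair cushion: the move was refused and the arm did not move. Probably every row needs a rotation.

>>> arm_command --series '[{"xyz":[0,0,-50],"rotation":[0,0,0],"gripper":1},{"xyz":[60,-30,-80],"rotation":[0,0,0],"gripper":1},{"xyz":[110,-60,-80],"rotation":[0,0,0],"gripper":1},{"xyz":[160,-87,-80],"rotation":[0,0,0],"gripper":1},{"xyz":[210,-114,-80],"rotation":[0,0,0],"gripper":1},{"xyz":[260,-140,-80],"rotation":[0,0,0.1],"gripper":1},{"xyz":[310,-167,-80],"rotation":[0,0,0.2],"gripper":1},{"xyz":[360,-194,-80],"rotation":[0,0,0.3],"gripper":1},{"xyz":[410,-221,-80],"rotation":[0,0,0.4],"gripper":1},{"xyz":[460,-248,-80],"rotation":[0,0,0.5],"gripper":1},{"xyz":[518,-277,-80],"rotation":[0,0,0.6],"gripper":1},{"xyz":[518,-277,-80],"rotation":[0,0,0.6],"gripper":1},{"xyz":[518,-277,-80],"rotation":[0,0,0.6],"gripper":1},{"xyz":[518,-277,-80],"rotation":[0,0,0.6],"gripper":1},{"xyz":[518,-277,-80],"rotation":[0,0,0.6],"gripper":1},{"xyz":[518,-277,-80],"rotation":[0,0,0.6],"gripper":1}]' --newtons 60

```text
time_s: 2.3
eef_pos: [617.9, -86.1, 311.6]
eef_rot: [180.0, -0.0, -8.4]
ft_force: [0.0, -0.1, 0.0]
width: 85.4
```

```bash
python3 - <<'E'
from h import *
st=read_state(); w=camera("wrist"); print({k:np.round(v,2) for k,v in st.items()})
cv2.imwrite("pics/w2.png",cv2.convertScaleAbs(w["color"][:,:,::-1],alpha=2))
import pickle; pickle.dump((st,w),open("w2.pkl","wb"))
print(proj(w,[[596,-83,12],[618,-83,182.5]],st))
E
```

```text
{'time_s': np.float64(2.3), 'joints': array([ 14.67,  26.34, -15.06,  78.01,   6.82,  76.51, -98.88]), 'dq': array([-0.29,  0.14, -0.19,  0.05,  0.04, -0.05, -0.02]), 'tau': array([ 6.000e-02, -6.041e+01, -2.190e+00, -2.665e+01,  2.000e-02,
        0.000e+00,  1.000e-02]), 'eef_pos': array([617.88, -86.06, 311.57]), 'eef_rot': array([ 1.7999e+02, -2.0000e-02, -8.4000e+00]), 'ft_force': array([ 0.04, -0.09,  0.05]), 'torque': array([-0.  ,  0.02, -0.08]), 'width': np.float64(85.39)}
[[279.14607441 184.80293972]
 [275.88523192 197.75859632]]
```

View pics/w2.png

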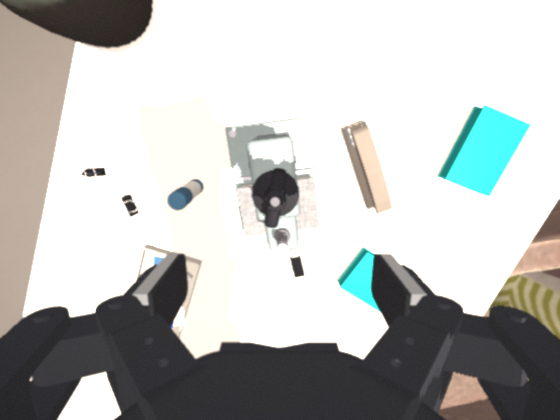

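The wrist view shows the knob at (275,195), bar from about (277,178) to (271,222). The remaining clockwise turn would take joint 7 from -99 to about -179, past its limit, so I'll use the grasp half a turn round (joint 7 from about +81 downwards). Measuring first.

```bash
python3 - <<'E'
from h import *
import pickle
st,w=pickle.load(open("w2.pkl","rb"))
t=camera("top"); pickle.dump(t,open("t2.pkl","wb"))
a=cv2.resize(w["color"][110:260,215:345],None,fx=4,fy=4,interpolation=cv2.INTER_CUBIC)
cv2.imwrite("pics/w2c.png",cv2.convertScaleAbs(a[:,:,::-1],alpha=4))
g=w["color"].max(2); 
for z in (182.5,195.5,169.5):
  print(z,[onplane(w,p,z,st).round(1) for p in [(277,178),(271,222),(274,193)]])
E
```

```text
182.5 [array([635.8, -86.7, 182.5]), array([595.8, -75.1, 182.5]), array([622.6, -82. , 182.5])]
195.5 [array([638.1, -87.1, 195.5]), array([599.9, -76. , 195.5]), array([625.5, -82.6, 195.5])]
169.5 [array([633.6, -86.3, 169.5]), array([591.6, -74.1, 169.5]), array([619.8, -81.3, 169.5])]
```

View pics/w2c.png

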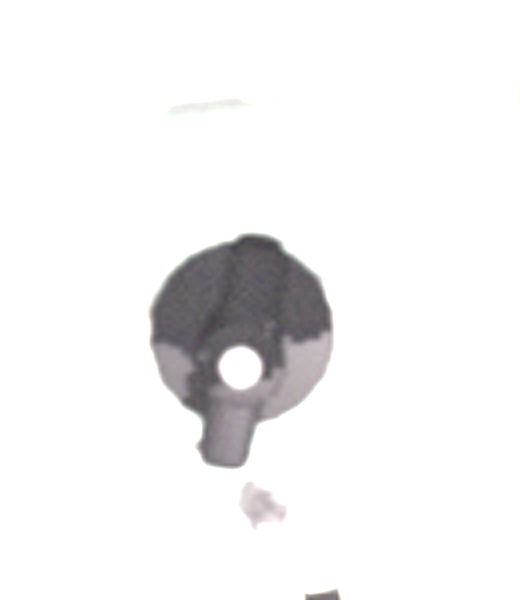

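```bash
python3 - <<'E'
from h import *
import pickle
st,w=pickle.load(open("w2.pkl","rb")); t=pickle.load(open("t2.pkl","rb"))
P=lambda x,y:(x/4+215-.375,y/4+110-.375)
for n,p,z in [("far",P(257,238),195.5),("near",P(224,465),195.5),("stud",P(240,367),197),("discL",P(152,325),169.5),("discR",P(332,325),169.5)]:
  print(n,onplane(w,p,z,st).round(1))
a=onplane(w,P(257,238),195.5,st);b=onplane(w,P(224,465),195.5,st);d=a-b;print(np.linalg.norm(d),np.degrees(np.arctan2(d[1],d[0])),(a+b)/2)
# stud across top view
o1,d1=ray(t,(185+312/5-.4,135+132/5-.4)); o2,d2=ray(w,P(240,367),st)
s=np.linalg.lstsq(np.c_[d1,-d2],o2-o1,rcond=None)[0]; print("stud 3d",o1+s[0]*d1,o2+s[1]*d2)
# plate corners from top view, fit
C=[onplane(t,p,12) for p in [(230.4,158),(281,158.2),(280.4,228.4),(228.8,228.3)]];C=np.array(C);print(C.round(1),C.mean(0))
E
```

```text
far [645.3 -89.8 195.5]
near [596.4 -75.1 195.5]
stud [618.4 -82.1 197. ]
discL [624.8 -61.6 169.5]
discR [ 618.5 -103.8  169.5]
51.058073182433326 -16.681682575904624 [620.85498596 -82.46123221 195.5       ]
stud 3d [619.71373641 -81.79969445 202.37197688] [619.76486836 -82.36337689 202.33060342]
[[ 686.1  -21.1   12. ]
 [ 681.8 -147.2   12. ]
 [ 506.4 -142.2   12. ]
 [ 509.5  -17.5   12. ]] [595.98842485 -82.00432471  12.        ]
```

Bar centre is about (619.5,-82.3). The bar measures 51 mm (52 given), its yaw is -16.7° and the stand's about -1.4°, so the knob is at about 0.27 rad. The stud is consistent across two views. Now turning to the half-turn grasp (yaw 163.3) and going down to 240.

>>> arm_command --series '[{"xyz":[1,-4,0],"rotation":[0,0,-0.18],"gripper":1},{"xyz":[1,-4,0],"rotation":[0,0,-0.36],"gripper":1},{"xyz":[1,-4,0],"rotation":[0,0,-0.54],"gripper":1},{"xyz":[1,-4,0],"rotation":[0,0,-0.72],"gripper":1},{"xyz":[1,-4,0],"rotation":[0,0,-0.9],"gripper":1},{"xyz":[1,-4,0],"rotation":[0,0,-1.08],"gripper":1},{"xyz":[1,-4,0],"rotation":[0,0,-1.26],"gripper":1},{"xyz":[1,-4,0],"rotation":[0,0,-1.44],"gripper":1},{"xyz":[1,-4,0],"rotation":[0,0,-1.62],"gripper":1},{"xyz":[1,-4,0],"rotation":[0,0,-1.8],"gripper":1},{"xyz":[1,-4,0],"rotation":[0,0,-1.98],"gripper":1},{"xyz":[1,-4,0],"rotation":[0,0,-2.16],"gripper":1},{"xyz":[1,-4,0],"rotation":[0,0,-2.34],"gripper":1},{"xyz":[1,-4,20],"rotation":[0,0,-2.52],"gripper":1},{"xyz":[1,-4,40],"rotation":[0,0,-2.7],"gripper":1},{"xyz":[1,-4,60],"rotation":[0,0,-2.88],"gripper":1},{"xyz":[1,-4,70],"rotation":[0,0,-2.997],"gripper":1},{"xyz":[1,-4,70],"rotation":[0,0,-2.997],"gripper":1},{"xyz":[1,-4,70],"rotation":[0,0,-2.997],"gripper":1},{"xyz":[1,-4,70],"rotation":[0,0,-2.997],"gripper":1}]' --newtons 60

```text
time_s: 4.9
eef_pos: [620.1, -81.1, 242.0]
eef_rot: [180.0, 0.1, 163.3]
ft_force: [0.6, -0.1, 0.8]
width: 85.1
```

```bash
python3 - <<'E'
from h import *
st=read_state(); w=camera("wrist"); print({k:np.round(v,2) for k,v in st.items()})
cv2.imwrite("pics/w3.png",cv2.convertScaleAbs(w["color"][:,:,::-1],alpha=3))
import pickle; pickle.dump((st,w),open("w3.pkl","wb"))
u=np.array([np.cos(np.radians(-16.7)),np.sin(np.radians(-16.7)),0]);c=np.array([619.5,-82.3,195.5])
print(proj(w,[c,c+26*u,c-26*u],st).round(1))
E
```

```text
{'time_s': np.float64(4.9), 'joints': array([ 36.28,  36.69, -56.52,  84.66,  31.05,  75.25,  50.43]), 'dq': array([-0.1 ,  0.03, -0.06,  0.24,  0.11, -0.15,  0.3 ]), 'tau': array([ 1.300e-01, -6.060e+01, -1.295e+01, -2.286e+01,  2.000e-02,
        0.000e+00, -2.000e-02]), 'eef_pos': array([620.06, -81.13, 242.04]), 'eef_rot': array([1.7999e+02, 6.0000e-02, 1.6331e+02]), 'ft_force': array([ 0.6 , -0.07,  0.78]), 'torque': array([0.02, 0.  , 0.01]), 'width': np.float64(85.11)}
[[276.8 229.6]
 [276.9 266. ]
 [276.7 190.5]]
```

View pics/w3.png

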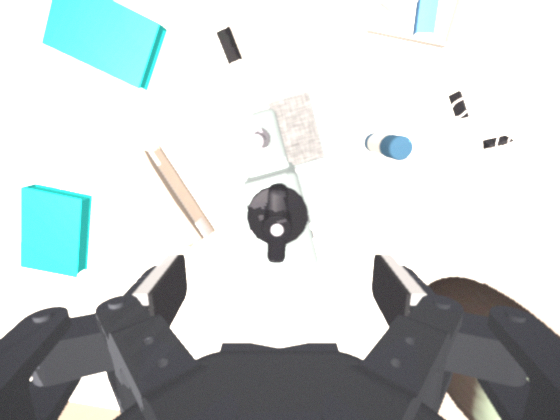

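The bar runs straight up the picture from (277,186) to (277,260), parallel to the fingers' planes and within 1.5 mm of their middle line (x=279). Small correction, then down and grip.

>>> arm_command --series '[{"xyz":[1.3,-1.5,15],"rotation":[0,0,0],"gripper":1},{"xyz":[1.3,-1.5,30],"rotation":[0,0,0],"gripper":1},{"xyz":[1.3,-1.5,45],"rotation":[0,0,0],"gripper":1},{"xyz":[1.3,-1.5,58],"rotation":[0,0,0],"gripper":1},{"xyz":[1.3,-1.5,68],"rotation":[0,0,0],"gripper":1},{"xyz":[1.3,-1.5,68],"rotation":[0,0,0],"gripper":1},{"xyz":[1.3,-1.5,68],"rotation":[0,0,0],"gripper":1},{"xyz":[1.3,-1.5,68],"rotation":[0,0,0],"gripper":0.4},{"xyz":[1.3,-1.5,68],"rotation":[0,0,0],"gripper":0.4},{"xyz":[1.3,-1.5,68],"rotation":[0,0,0],"gripper":0.4},{"xyz":[1.3,-1.5,68],"rotation":[0,0,0],"gripper":0.4}]' --newtons 60

```text
time_s: 6.32
eef_pos: [618.1, -82.4, 173.4]
eef_rot: [180.0, 0.0, 163.4]
ft_force: [0.4, 0.0, -0.6]
width: 34.2
```

```bash
python3 - <<'E'
from h import *
w=camera("wrist");cv2.imwrite("pics/w4.png",cv2.convertScaleAbs(w["color"][:,:,::-1],alpha=3))
s=camera("side");a=cv2.resize(s["color"][130:280,160:310],None,fx=4,fy=4,interpolation=cv2.INTER_CUBIC)
cv2.imwrite("pics/s4.png",cv2.convertScaleAbs(a[:600,:,::-1],alpha=2.5))
E
```

```text
(no output)
```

View pics/w4.png

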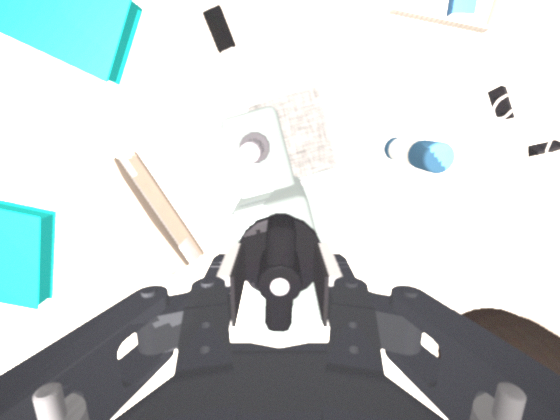

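View pics/s4.png

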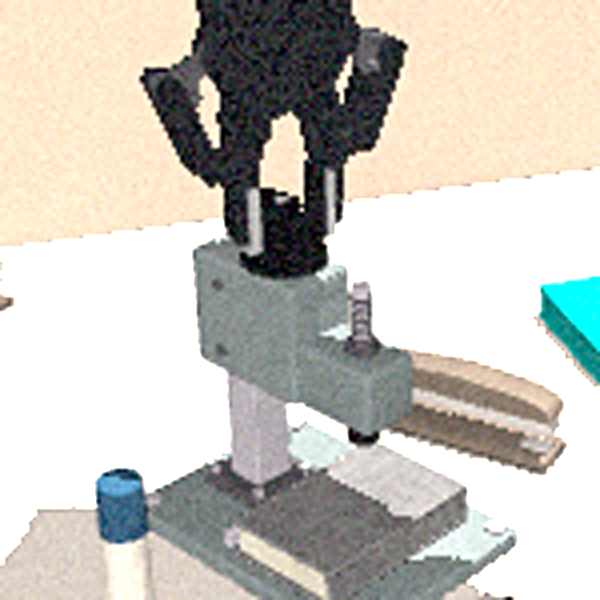

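The pads straddle the bar, with the bar and stud centred at x=279 between them and the side view showing the tips just above the disc. Closing.

>>> arm_command --series '[{"xyz":[0,0,0],"rotation":[0,0,0],"gripper":0.05},{"xyz":[0,0,0],"rotation":[0,0,0],"gripper":0.05},{"xyz":[0,0,0],"rotation":[0,0,0],"gripper":0.05},{"xyz":[0,0,0],"rotation":[0,0,0],"gripper":0.05},{"xyz":[0,0,0],"rotation":[0,0,0],"gripper":0.05},{"xyz":[0,0,0],"rotation":[0,0,0],"gripper":0.05}]' --newtons 70

```text
time_s: 7.18
eef_pos: [618.1, -82.2, 173.5]
eef_rot: [180.0, 0.0, 163.4]
ft_force: [-0.0, 1.8, 4.0]
width: 11.1
```

```bash
python3 - <<'E'
from h import *
for i in range(3):
  st=read_state(); print({k:np.round(v,2) for k,v in st.items() if k!='dq'})
E
```

```text
{'time_s': np.float64(7.18), 'joints': array([ 35.82,  39.87, -54.62,  90.66,  34.4 ,  67.66,  47.41]), 'tau': array([  0.34, -60.49, -12.67, -20.43,   0.44,  -0.16,   0.11]), 'eef_pos': array([618.14, -82.17, 173.49]), 'eef_rot': array([1.7999e+02, 1.0000e-02, 1.6340e+02]), 'ft_force': array([-0.05,  1.81,  3.99]), 'torque': array([ 0.18,  0.23, -0.13]), 'width': np.float64(11.07)}
{'time_s': np.float64(7.18), 'joints': array([ 35.82,  39.87, -54.62,  90.66,  34.4 ,  67.66,  47.41]), 'tau': array([  0.34, -60.49, -12.67, -20.43,   0.44,  -0.16,   0.11]), 'eef_pos': array([618.14, -82.17, 173.49]), 'eef_rot': array([1.7999e+02, 1.0000e-02, 1.6340e+02]), 'ft_force': array([-0.05,  1.81,  3.99]), 'torque': array([ 0.18,  0.23, -0.13]), 'width': np.float64(11.07)}
{'time_s': np.float64(7.18), 'joints': array([ 35.82,  39.87, -54.62,  90.66,  34.4 ,  67.66,  47.41]), 'tau': array([  0.34, -60.49, -12.67, -20.43,   0.44,  -0.16,   0.11]), 'eef_pos': array([618.14, -82.17, 173.49]), 'eef_rot': array([1.7999e+02, 1.0000e-02, 1.6340e+02]), 'ft_force': array([-0.05,  1.81,  3.99]), 'torque': array([ 0.18,  0.23, -0.13]), 'width': np.float64(11.07)}
```

Gripped. Pushing down 26 mm (earliest possible touch is at 30).

>>> arm_command --series '[{"xyz":[0,0,2],"rotation":[0,0,0],"gripper":0.05},{"xyz":[0,0,5],"rotation":[0,0,0],"gripper":0.05},{"xyz":[0,0,8],"rotation":[0,0,0],"gripper":0.05},{"xyz":[0,0,11],"rotation":[0,0,0],"gripper":0.05},{"xyz":[0,0,14],"rotation":[0,0,0],"gripper":0.05},{"xyz":[0,0,17],"rotation":[0,0,0],"gripper":0.05},{"xyz":[0,0,20],"rotation":[0,0,0],"gripper":0.05},{"xyz":[0,0,23],"rotation":[0,0,0],"gripper":0.05},{"xyz":[0,0,26],"rotation":[0,0,0],"gripper":0.05},{"xyz":[0,0,26],"rotation":[0,0,0],"gripper":0.05},{"xyz":[0,0,26],"rotation":[0,0,0],"gripper":0.05}]' --newtons 70

```text
time_s: 8.55
eef_pos: [618.2, -82.2, 147.8]
eef_rot: [180.0, 0.0, 163.4]
ft_force: [-1.8, 0.4, 5.9]
width: 11.4
```

```bash
python3 - <<'E'
from h import *
s=camera("side");a=cv2.resize(s["color"][150:280,160:310],None,fx=4,fy=4,interpolation=cv2.INTER_CUBIC)
cv2.imwrite("pics/s5.png",cv2.convertScaleAbs(a[:600,:,::-1],alpha=2.5)); print(read_state()["ft_force"],read_state()["torque"])
E
```

```text
[-2.58574724  0.31575301  6.12357712] [ 0.06996835  0.32571134 -0.10260394]
```

View pics/s5.png

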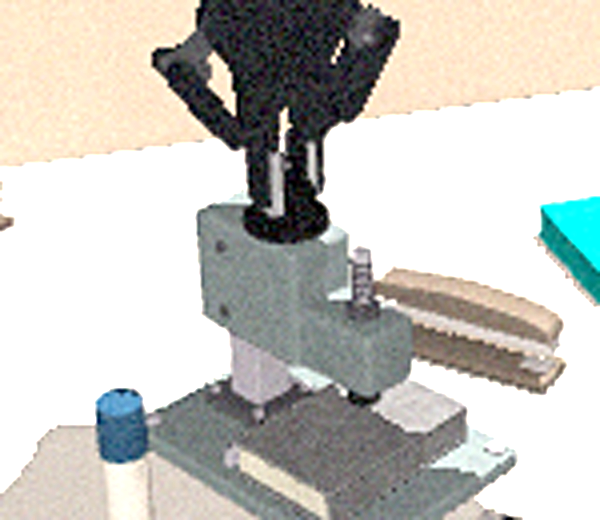

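The head has followed down and the foot is still a few mm above the notebook (foot at about (365,397)). Feeling downwards in small steps.

>>> arm_command --series '[{"xyz":[0,0,1],"rotation":[0,0,0],"gripper":0.05},{"xyz":[0,0,2],"rotation":[0,0,0],"gripper":0.05},{"xyz":[0,0,3],"rotation":[0,0,0],"gripper":0.05},{"xyz":[0,0,3],"rotation":[0,0,0],"gripper":0.05}]'

```text
time_s: 9.1
eef_pos: [618.2, -82.2, 144.9]
eef_rot: [180.0, 0.0, 163.4]
ft_force: [-2.2, 0.8, 6.5]
width: 11.6
```

>>> arm_command --series '[{"xyz":[0,0,1],"rotation":[0,0,0],"gripper":0.05},{"xyz":[0,0,1],"rotation":[0,0,0],"gripper":0.05}]'

```text
time_s: 9.35
eef_pos: [618.2, -82.2, 143.9]
eef_rot: [180.0, 0.0, 163.4]
ft_force: [-1.9, 0.4, 7.4]
width: 11.9
```

>>> arm_command --series '[{"xyz":[0,0,1],"rotation":[0,0,0],"gripper":0.05},{"xyz":[0,0,1],"rotation":[0,0,0],"gripper":0.05}]'

```text
time_s: 9.6
eef_pos: [618.2, -82.2, 143.0]
eef_rot: [180.0, 0.0, 163.4]
ft_force: [-2.1, -0.6, 7.9]
width: 11.8
```

>>> arm_command --series '[{"xyz":[0,0,1],"rotation":[0,0,0],"gripper":0.05},{"xyz":[0,0,1],"rotation":[0,0,0],"gripper":0.05}]'

```text
time_s: 9.85
eef_pos: [618.2, -82.1, 142.0]
eef_rot: [180.0, 0.0, 163.4]
ft_force: [-2.6, -0.0, 8.3]
width: 11.5
```

>>> arm_command --series '[{"xyz":[0,0,1],"rotation":[0,0,0],"gripper":0.05},{"xyz":[0,0,1],"rotation":[0,0,0],"gripper":0.05},{"xyz":[0,0,1],"rotation":[0,0,0],"gripper":0.05}]'

```text
time_s: 10.22
eef_pos: [618.2, -82.2, 140.9]
eef_rot: [180.0, 0.0, 163.4]
ft_force: [-2.2, 0.5, 7.7]
width: 11.3
```

>>> arm_command --series '[{"xyz":[0,0,1],"rotation":[0,0,0],"gripper":0.05},{"xyz":[0,0,1],"rotation":[0,0,0],"gripper":0.05},{"xyz":[0,0,1],"rotation":[0,0,0],"gripper":0.05}]'

```text
time_s: 10.6
eef_pos: [618.2, -82.2, 140.0]
eef_rot: [180.0, 0.0, 163.4]
ft_force: [-3.0, 0.4, 7.6]
width: 11.5
```

```bash
python3 - <<'E'
from h import *
s=camera("side");a=cv2.resize(s["color"][200:280,200:300],None,fx=7,fy=7,interpolation=cv2.INTER_CUBIC)
cv2.imwrite("pics/s6.png",cv2.convertScaleAbs(a[:600,:,::-1],alpha=2.5)); print(read_state()["ft_force"],read_state()["torque"])
E
```

```text
[-1.5779982   0.42533353  7.71862858] [ 0.16583622  0.52756661 -0.09078625]
```

View pics/s6.png

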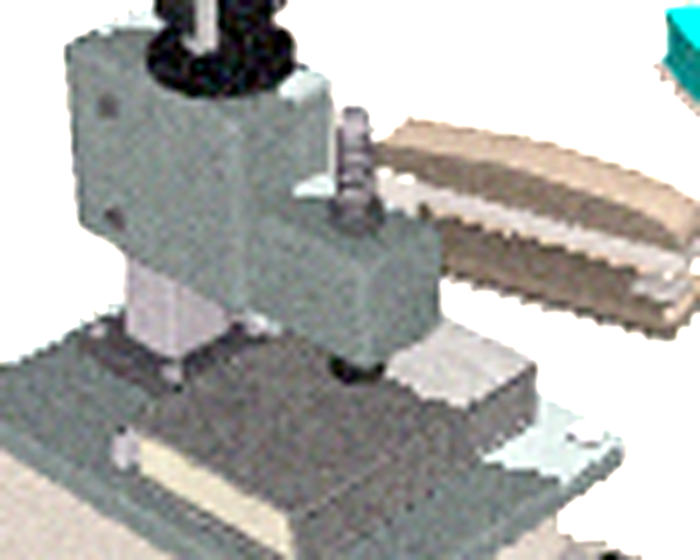

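The foot (357,370) looks near the cover but there is no force rise yet (7.7 N, spring only). Continuing 1 mm at a time.

>>> arm_command --series '[{"xyz":[0,0,1],"rotation":[0,0,0],"gripper":0.05},{"xyz":[0,0,1],"rotation":[0,0,0],"gripper":0.05},{"xyz":[0,0,1],"rotation":[0,0,0],"gripper":0.05}]'

```text
time_s: 11.02
eef_pos: [618.2, -82.2, 139.0]
eef_rot: [180.0, 0.0, 163.4]
ft_force: [-2.6, 0.4, 7.5]
width: 11.5
```

>>> arm_command --series '[{"xyz":[0,0,1],"rotation":[0,0,0],"gripper":0.05},{"xyz":[0,0,1],"rotation":[0,0,0],"gripper":0.05},{"xyz":[0,0,1],"rotation":[0,0,0],"gripper":0.05}]'

```text
time_s: 11.4
eef_pos: [618.2, -82.2, 138.0]
eef_rot: [180.0, 0.0, 163.4]
ft_force: [-2.1, 1.2, 7.5]
width: 11.7
```

>>> arm_command --series '[{"xyz":[0,0,1],"rotation":[0,0,0],"gripper":0.05},{"xyz":[0,0,1],"rotation":[0,0,0],"gripper":0.05},{"xyz":[0,0,1],"rotation":[0,0,0],"gripper":0.05}]'

```text
time_s: 11.78
eef_pos: [618.2, -82.2, 137.0]
eef_rot: [180.0, 0.0, 163.4]
ft_force: [-1.0, 0.4, 8.0]
width: 11.6
```

>>> arm_command --series '[{"xyz":[0,0,1],"rotation":[0,0,0],"gripper":0.05},{"xyz":[0,0,1],"rotation":[0,0,0],"gripper":0.05},{"xyz":[0,0,1],"rotation":[0,0,0],"gripper":0.05}]'

```text
time_s: 12.15
eef_pos: [618.2, -82.2, 136.0]
eef_rot: [180.0, 0.0, 163.4]
ft_force: [-2.5, 0.2, 7.4]
width: 11.4
```

>>> arm_command --series '[{"xyz":[0,0,1],"rotation":[0,0,0],"gripper":0.05},{"xyz":[0,0,1],"rotation":[0,0,0],"gripper":0.05},{"xyz":[0,0,1],"rotation":[0,0,0],"gripper":0.05}]'

```text
time_s: 12.52
eef_pos: [618.2, -82.2, 135.0]
eef_rot: [180.0, 0.0, 163.4]
ft_force: [-2.0, 1.0, 7.6]
width: 11.5
```

```bash
python3 - <<'E'
from h import *
s=camera("side");a=cv2.resize(s["color"][200:280,200:300],None,fx=7,fy=7,interpolation=cv2.INTER_CUBIC)
cv2.imwrite("pics/s7.png",cv2.convertScaleAbs(a[:600,:,::-1],alpha=2.5)); print(read_state()["ft_force"],read_state()["torque"])
E
```

```text
[-2.68829925  1.23629338  7.74225596] [ 0.16479169  0.57133328 -0.14843436]
```

View pics/s7.png

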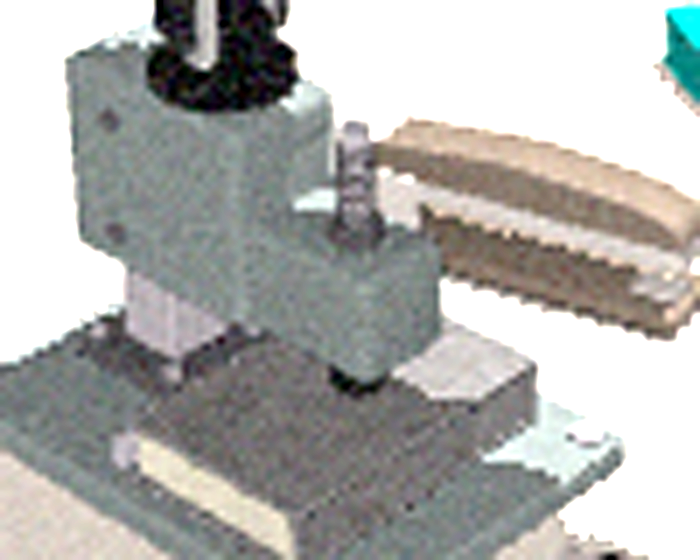

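The head keeps moving with the gripper without slipping (foot now at (357,383)); still spring force only.

>>> arm_command --series '[{"xyz":[0,0,1],"rotation":[0,0,0],"gripper":0.05},{"xyz":[0,0,1],"rotation":[0,0,0],"gripper":0.05},{"xyz":[0,0,1],"rotation":[0,0,0],"gripper":0.05}]'

```text
time_s: 12.95
eef_pos: [618.2, -82.2, 134.0]
eef_rot: [-180.0, 0.0, 163.4]
ft_force: [-3.1, 1.2, 8.5]
width: 11.6
```

>>> arm_command --series '[{"xyz":[0,0,1],"rotation":[0,0,0],"gripper":0.05},{"xyz":[0,0,1],"rotation":[0,0,0],"gripper":0.05},{"xyz":[0,0,1],"rotation":[0,0,0],"gripper":0.05}]'

```text
time_s: 13.32
eef_pos: [618.2, -82.2, 133.0]
eef_rot: [180.0, 0.0, 163.4]
ft_force: [-2.0, 0.6, 8.0]
width: 12.0
```

>>> arm_command --series '[{"xyz":[0,0,1],"rotation":[0,0,0],"gripper":0.05},{"xyz":[0,0,1],"rotation":[0,0,0],"gripper":0.05},{"xyz":[0,0,1],"rotation":[0,0,0],"gripper":0.05}]'

```text
time_s: 13.7
eef_pos: [618.2, -82.2, 132.0]
eef_rot: [-180.0, 0.0, 163.4]
ft_force: [-1.9, 1.2, 8.0]
width: 11.5
```

>>> arm_command --series '[{"xyz":[0,0,1],"rotation":[0,0,0],"gripper":0.05},{"xyz":[0,0,1],"rotation":[0,0,0],"gripper":0.05},{"xyz":[0,0,1],"rotation":[0,0,0],"gripper":0.05}]'

```text
time_s: 14.08
eef_pos: [618.2, -82.2, 131.2]
eef_rot: [-180.0, 0.0, 163.4]
ft_force: [-3.2, 0.6, 10.1]
width: 11.6
```

Force rises from 8.0 to 10.1 N: touch. One more mm for firm preload.

>>> arm_command --series '[{"xyz":[0,0,0.5],"rotation":[0,0,0],"gripper":0.05},{"xyz":[0,0,1],"rotation":[0,0,0],"gripper":0.05},{"xyz":[0,0,1],"rotation":[0,0,0],"gripper":0.05},{"xyz":[0,0,1],"rotation":[0,0,0],"gripper":0.05}]'

```text
time_s: 14.58
eef_pos: [618.2, -82.2, 130.5]
eef_rot: [-180.0, 0.1, 163.4]
ft_force: [-4.2, 0.6, 11.2]
width: 11.6
```

```bash
python3 - <<'E'
from h import *
s=camera("side");s=camera("side");a=cv2.resize(s["color"][200:280,200:300],None,fx=7,fy=7,interpolation=cv2.INTER_CUBIC)
cv2.imwrite("pics/s8.png",cv2.convertScaleAbs(a[:600,:,::-1],alpha=2.5)); st=read_state();print(st["ft_force"],st["torque"],st["eef_pos"],st["joints"])
E
```

```text
[-3.83150178  0.16109261 11.41308788] [ 0.0292617   0.84631892 -0.0511544 ] [618.22679445 -82.1345243  130.5266241 ] [ 35.0341393   42.20709828 -52.98626815  93.68234445  37.00040401
  63.14670052  45.17050638]
```

View pics/s8.png

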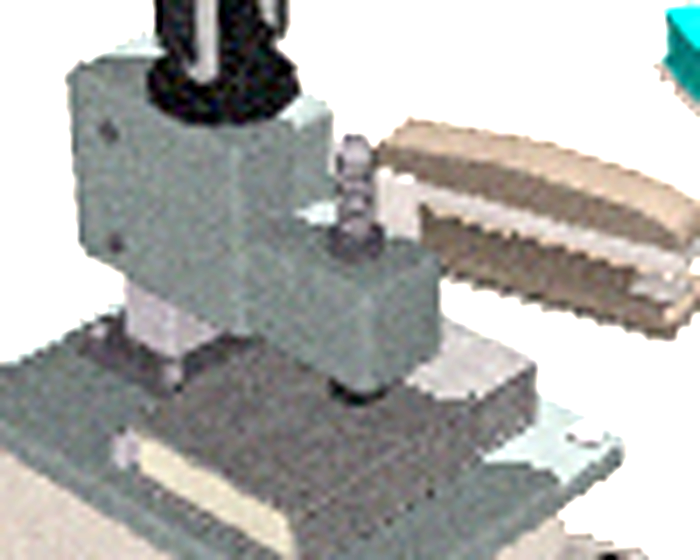

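The foot sits on the notebook at about 3 N. Pressing 1 mm more, then beginning the turn (+z of the tool is clockwise from above).

>>> arm_command --series '[{"xyz":[0,0,0.5],"rotation":[0,0,0],"gripper":0.05},{"xyz":[0,0,1],"rotation":[0,0,0],"gripper":0.05},{"xyz":[0,0,1],"rotation":[0,0,0],"gripper":0.05},{"xyz":[0,0,1],"rotation":[0,0,0],"gripper":0.05}]'

```text
time_s: 15.18
eef_pos: [618.3, -82.2, 129.8]
eef_rot: [-180.0, 0.1, 163.4]
ft_force: [-4.0, 0.1, 13.7]
width: 11.3
```

>>> arm_command --series '[{"xyz":[0,0,0],"rotation":[0,0,0.05],"gripper":0.05},{"xyz":[0,0,0],"rotation":[0,0,0.1],"gripper":0.05},{"xyz":[0,0,0],"rotation":[0,0,0.15],"gripper":0.05},{"xyz":[0,0,0],"rotation":[0,0,0.2],"gripper":0.05},{"xyz":[0,0,0],"rotation":[0,0,0.25],"gripper":0.05}]' --newtons 80

```text
time_s: 15.8
eef_pos: [618.4, -81.8, 129.9]
eef_rot: [180.0, 0.1, 149.0]
ft_force: [-3.6, 0.6, 14.5]
width: 11.3
```

```bash
python3 - <<'E'
from h import *
st=read_state();print(st["ft_force"],st["torque"],st["eef_pos"],st["joints"])
E
```

```text
[-3.57507826  0.56798069 14.45171643] [0.16658355 0.89027606 0.14989747] [618.40018695 -81.83691018 129.86780085] [ 33.30517625  40.96734076 -49.24558715  93.75627764  34.45824831
  61.4718785   33.00395602]
```

Foot at about 6 N, turning torque about 0.2 N m as expected. Continuing.

>>> arm_command --series '[{"xyz":[0,0,0],"rotation":[0,0,0.07],"gripper":0.05},{"xyz":[0,0,0],"rotation":[0,0,0.14],"gripper":0.05},{"xyz":[0,0,0],"rotation":[0,0,0.21],"gripper":0.05},{"xyz":[0,0,0],"rotation":[0,0,0.28],"gripper":0.05},{"xyz":[0,0,0],"rotation":[0,0,0.35],"gripper":0.05},{"xyz":[0,0,0],"rotation":[0,0,0.42],"gripper":0.05},{"xyz":[0,0,0],"rotation":[0,0,0.5],"gripper":0.05},{"xyz":[0,0,0],"rotation":[0,0,0.5],"gripper":0.05}]'

```text
time_s: 16.8
eef_pos: [618.9, -81.3, 129.9]
eef_rot: [179.9, 0.1, 120.4]
ft_force: [-2.7, 1.9, 12.3]
width: 10.8
```

```bash
python3 - <<'E'
from h import *
st=read_state();print(st["ft_force"],st["torque"],st["eef_pos"],st["joints"])
E
```

```text
[-2.67446974  1.89249655 12.34818924] [ 0.42736663  0.67003846 -0.06382695] [618.86024531 -81.32855577 129.93853266] [ 29.5313386   38.73584134 -41.65416744  93.78821322  29.1336487
  58.66392297   9.08536585]
```

>>> arm_command --series '[{"xyz":[0,0,0],"rotation":[0,0,0.07],"gripper":0.05},{"xyz":[0,0,0],"rotation":[0,0,0.14],"gripper":0.05},{"xyz":[0,0,0],"rotation":[0,0,0.21],"gripper":0.05},{"xyz":[0,0,0],"rotation":[0,0,0.28],"gripper":0.05},{"xyz":[0,0,0],"rotation":[0,0,0.34],"gripper":0.05},{"xyz":[0,0,0],"rotation":[0,0,0.34],"gripper":0.05}]'

```text
time_s: 17.55
eef_pos: [619.3, -81.2, 130.0]
eef_rot: [179.8, 0.0, 101.0]
ft_force: [-1.1, 2.4, 11.7]
width: 11.5
```

```bash
python3 - <<'E'
from h import *
st=read_state();print(st["ft_force"],st["torque"],st["eef_pos"],st["joints"])
w=camera("wrist");cv2.imwrite("pics/w9.png",cv2.convertScaleAbs(w["color"][:,:,::-1],alpha=4))
E
```

```text
[-1.12145193  2.44247084 11.72776331] [ 0.57092195  0.33481574 -0.0655064 ] [619.26441903 -81.15643781 129.97965698] [ 26.74011617  37.46607965 -36.38762672  93.80602937  25.4431939
  57.04101783  -7.07100975]
```

View pics/w9.png

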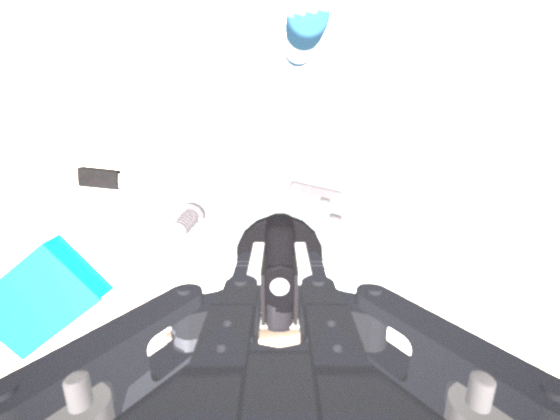

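The bar stays aligned with the pads and has turned with them by 62.4°, so the knob is at about 1.36 rad. On to the end stop.

>>> arm_command --series '[{"xyz":[0,0,0],"rotation":[0,0,0.03],"gripper":0.05},{"xyz":[0,0,0],"rotation":[0,0,0.06],"gripper":0.05},{"xyz":[0,0,0],"rotation":[0,0,0.09],"gripper":0.05},{"xyz":[0,0,0],"rotation":[0,0,0.09],"gripper":0.05}]'

```text
time_s: 18.1
eef_pos: [619.4, -81.1, 130.0]
eef_rot: [179.8, -0.0, 95.8]
ft_force: [-0.5, 2.9, 11.4]
width: 11.3
```

```bash
python3 - <<'E'
from h import *
st=read_state();print(st["ft_force"],st["torque"],st["eef_pos"],st["eef_rot"])
E
```

```text
[-0.53941458  2.86370684 11.44090901] [0.56663163 0.31259829 0.05895605] [619.37110379 -81.1370729  129.97976831] [ 1.79800860e+02 -1.96504683e-02  9.58344753e+01]
```

>>> arm_command --series '[{"xyz":[0,0,0],"rotation":[0,0,0.03],"gripper":0.05},{"xyz":[0,0,0],"rotation":[0,0,0.03],"gripper":0.05}]'

```text
time_s: 18.35
eef_pos: [619.4, -81.1, 129.9]
eef_rot: [179.8, -0.0, 94.2]
ft_force: [-1.2, 1.3, 11.7]
width: 11.6
```

```bash
python3 - <<'E'
from h import *
st=read_state();print(st["ft_force"],st["torque"],st["eef_pos"],st["eef_rot"])
E
```

```text
[-1.22727926  1.34071284 11.67501092] [0.43702182 0.26340781 0.7400319 ] [619.3709129  -81.11203836 129.94565744] [ 1.79800474e+02 -3.13278550e-03  9.42107365e+01]
```

Torque jumps to 0.74 N m: the end stop. Relieving the twist and push, then opening the gripper.

>>> arm_command --series '[{"xyz":[0,0,-0.3],"rotation":[0,0,-0.03],"gripper":0.05},{"xyz":[0,0,-0.6],"rotation":[0,0,-0.03],"gripper":0.05},{"xyz":[0,0,-0.9],"rotation":[0,0,-0.03],"gripper":0.05},{"xyz":[0,0,-0.9],"rotation":[0,0,-0.03],"gripper":0.05}]'

```text
time_s: 18.85
eef_pos: [619.3, -81.1, 130.1]
eef_rot: [179.8, -0.0, 95.9]
ft_force: [1.1, 2.3, 6.6]
width: 11.1
```

```bash
python3 - <<'E'
from h import *
st=read_state();print(st["ft_force"],st["torque"],st["eef_pos"],st["eef_rot"])
E
```

```text
[1.07981333 2.26780586 6.63306295] [ 0.64121301 -0.2191129   0.21852254] [619.32372406 -81.12853973 130.05841112] [ 1.79828487e+02 -4.81007287e-02  9.58699759e+01]
```

>>> arm_command --series '[{"xyz":[0,0,-0.4],"rotation":[0,0,0],"gripper":0.05},{"xyz":[0,0,-0.4],"rotation":[0,0,0],"gripper":0.4},{"xyz":[0,0,-0.4],"rotation":[0,0,0],"gripper":0.4},{"xyz":[0,0,-0.4],"rotation":[0,0,0],"gripper":0.4},{"xyz":[0,0,-0.4],"rotation":[0,0,0],"gripper":0.4},{"xyz":[0,0,-0.4],"rotation":[0,0,0],"gripper":0.4}]'

```text
time_s: 19.6
eef_pos: [618.0, -82.4, 129.5]
eef_rot: [-180.0, 0.0, 95.8]
ft_force: [-0.1, -0.8, -0.1]
width: 34.0
```

```bash
python3 - <<'E'
from h import *
st=read_state();print(st["ft_force"],st["torque"],st["eef_pos"],st["width"])
w=camera("wrist");cv2.imwrite("pics/w10.png",cv2.convertScaleAbs(w["color"][:,:,::-1],alpha=4))
s=camera("side");a=cv2.resize(s["color"][200:280,200:300],None,fx=7,fy=7,interpolation=cv2.INTER_CUBIC)
cv2.imwrite("pics/s10.png",cv2.convertScaleAbs(a[:600,:,::-1],alpha=2.5))
E
```

```text
[-0.13702612 -0.823572   -0.13285844] [ 0.00317901  0.0338623  -0.03286704] [618.0046257  -82.43905172 129.52581952] 33.98223278238287
```

View pics/w10.png

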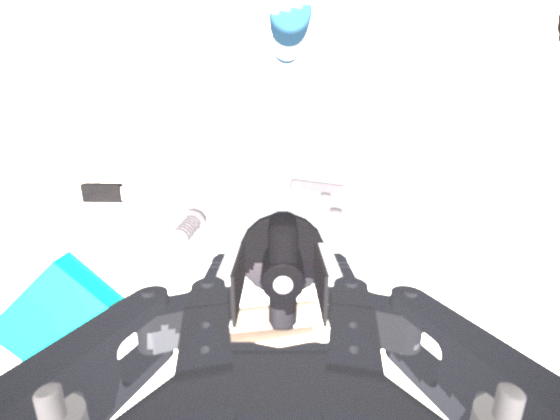

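View pics/s10.png

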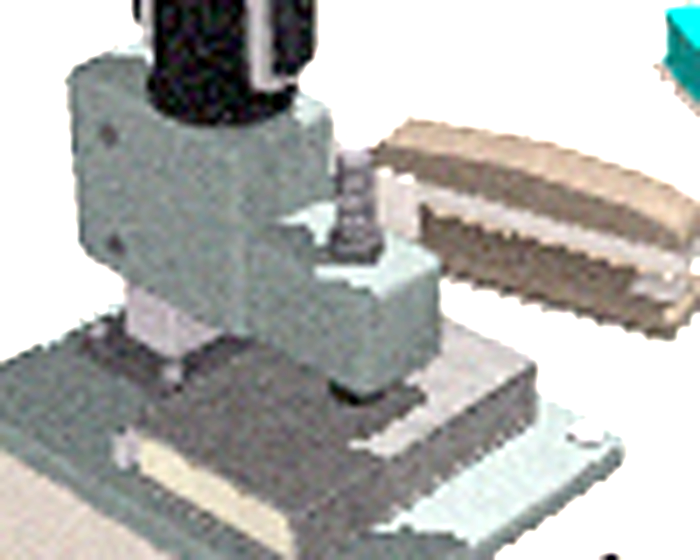

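The pads are clear on both sides of the bar (285 centre, pads at 237/325) and the head stayed down with the foot on the cover. Wrist force is zero. Lifting off.

>>> arm_command --series '[{"xyz":[0,0,-10],"rotation":[0,0,0],"gripper":0.4},{"xyz":[0,0,-30],"rotation":[0,0,0],"gripper":0.4},{"xyz":[0,0,-60],"rotation":[0,0,0],"gripper":0.4},{"xyz":[0,0,-100],"rotation":[0,0,0],"gripper":0.4},{"xyz":[0,0,-140],"rotation":[0,0,0],"gripper":0.4},{"xyz":[0,0,-150],"rotation":[0,0,0],"gripper":0.4},{"xyz":[0,0,-150],"rotation":[0,0,0],"gripper":0.4},{"xyz":[0,0,-150],"rotation":[0,0,0],"gripper":0.4}]'

```text
time_s: 20.7
eef_pos: [617.4, -82.5, 278.3]
eef_rot: [-179.9, -0.0, 95.8]
ft_force: [0.4, 0.4, -0.6]
width: 33.8
```

```bash
python3 - <<'E'
from h import *
st=read_state();print(st["ft_force"],st["eef_pos"],st["width"])
w=camera("wrist")
s=camera("side");a=cv2.resize(s["color"][180:290,170:310],None,fx=5,fy=5,interpolation=cv2.INTER_CUBIC)
cv2.imwrite("pics/s11.png",cv2.convertScaleAbs(a[:600,:,::-1],alpha=2.5))
cv2.imwrite("pics/w11.png",cv2.convertScaleAbs(w["color"][:,:,::-1],alpha=2.5))
E
```

```text
[ 0.4418038   0.42589893 -0.62383723] [617.43969602 -82.52322101 278.33511629] 33.84814467977648
```

View pics/s11.png

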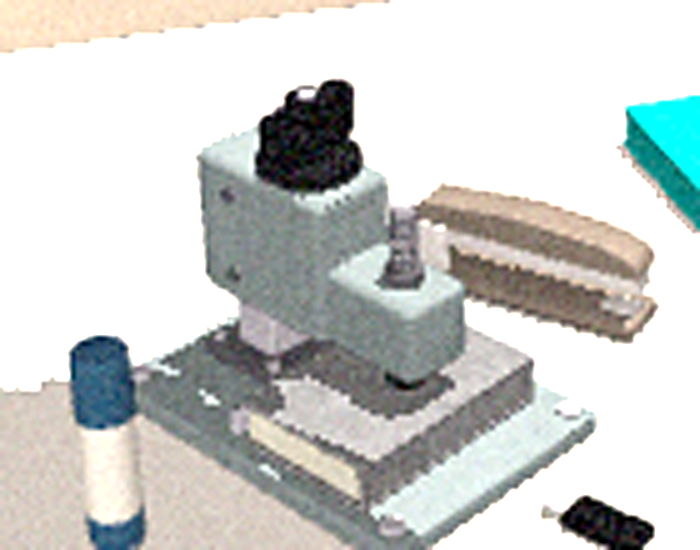

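View pics/w11.png

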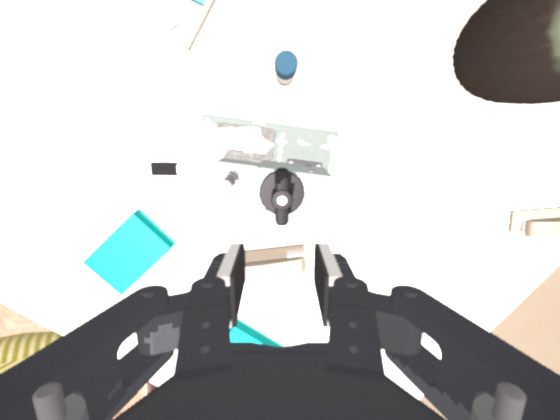

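The head stays down with the foot on the notebook: the nose's lower corner is at row 256.4, against 256.7 while it was pressed. The bar stands across the stand and the neighbours are unmoved. Handing in.

```bash
python3 -c "
from rig import *
print(sign_off())"
```

```text
the job is handed in; nothing more can be done
None
```

I set and locked the depth stop and handed the job in at about 21 s of the 50 s allowed; no verdict was reported.

- **Pressing:** I gripped the knob bar and pushed the head down about 43 mm. The wrist force rose from about 8 N to 10 N at first touch. I then pressed on to about 14 N, roughly 6 N of it on the notebook by my estimate.
- **Locking:** I turned the knob clockwise about 67° (from roughly 0.27 to 1.45 rad) while still pressing. The turning moment jumped to 0.74 N m, which I took as the end stop.
- **Letting go:** I eased off the push and twist, opened the gripper and lifted clear to 278 mm.

**Last checks:**
- The wrist force was about zero.
- In the side picture the nose's lower corner is at pixel row 256.4, against 256.7 while pressed, so the head stayed down.
- The foot looks to be on the notebook and the bar stands across the stand.
- The notebook, glue stick, memory stick and stapler look unmoved by eye; I did not measure their positions again.

**What went wrong or stayed unconfirmed:**
- **First move refused:** some rows had no rotation; nothing moved.
- **Knob position:** two wrist views along the bar disagreed by about 4 mm, so I used the average.
- **Foot force after release:** it could only be inferred. The head crept up at most 0.2 mm while locking, which would cost less than 1 N.

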